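# Set the angle fence of the bread-slicing board

### The job

The bread-slicing board's fence stands straight; set it for slanted slices that fall towards the bread basket. Pull the sprung plunger at the fence's end up by its knob, clear of the middle notch, swing the fence round to the notch on the side of the board where the bread basket stands (not the side with the saucepan), and let the plunger drop fully home in it. Leave the basket standing where it is, and let go of the knob.

Things in the scene. Friction and masses are not known exactly. Their poses are not given: they have to be found in the camera images.
- knob_mid (a point): Middle of the plunger's knob: upright black cylinder, 34 mm across, 26 mm high, above a 28 mm wide steel barrel at the fence arm's outer end. 100 mm above the counter with the plunger home; lifts straight up to a stop at 28 mm, needs 18 mm to clear a notch (22 to 25 is good); a spring presses it down with 5 to 10 N. Knob spins freely on its stem. Only the barrel fills the 31 mm from knob to arm.
- guide (a joint): Swing of the fence arm about its upright pivot, rad: 0 straight (start), positive anticlockwise from above, stops at +-0.85, slight friction. A flat bar, top 56 mm above the counter, with a 14 mm thick wooden fence 72 mm high along it and a flat dark cap 78 mm high at the pivot. The knob is 140 mm from the pivot. Only turns with the plunger lifted.
- board: Fixed wooden slicing board, 310 x 360 x 25 mm. Origin on the counter, z up; pivot at x -100, y 0 mm; x points from pivot to knob when straight. Under the knob a curved steel ring, top 45 mm above the counter, has 3 notches: middle (40, 0), sides (7, 90) and (7, -90) mm, i.e. 0.70 rad each way; 14 mm wide, with sloped lead-ins that draw the round tip in from 8 mm off.
- basket: Loose round wicker bread basket with three rolls, 171 mm across, about 75 mm high; origin at the centre of its underside. It stands beside the board, about 290 mm from the board's origin, on its +y or its -y side; a steel saucepan, 160 mm across with a long handle, stands on the other side.
There are look-alikes about, which are no part of the job. Leave any blue look-alike of the basket alone.

How it is judged:
By the outcome, as a careful person would: the job done as asked, in the order asked, and still so for the second after the job is handed in, with the robot touching nothing.
It also fails if it takes over 35 s, if anything falls off the work surface, if the arm or the gripper's body presses on something with over 40 N, if the wrist force passes 120 N, or if a joint passes its speed limit or range.

### The arm

A 7-joint arm with a two-finger parallel gripper is mounted at the origin on the work surface. World frame = base frame: x ahead of the robot, y to its left, z up, the work surface at z = 0. Lengths are in mm, angles in rad, forces in N, time in s.
With the tool pointing down it reaches from about 425 to 800 mm from the base axis. Payload 8.3 kg.
Tool frame: the origin (TCP) lies at the very end of the fingers, on their centre line; the grasp point (between the pads) lies 19 mm behind it; z points along the fingers, y is the line along which they close (so a half turn about z gives the same grasp; the last joint's range is limited). The gripper opens to 85 mm and grips with 20 to 120 N. Pads are 22 mm wide; open, the fingers measure 114 mm over their backs; the gripper's body (76 mm by 85 mm) begins 54 mm behind the grasp point. The pads swing forward as they close: fully open they stand 13 mm farther back than shut.
Start: joints at [-1.171, 0.383, 0.016, 1.37, -0.006, 1.388, -0.046], TCP at [278.98, 559.259, 202.279] pointing down, gripper open.
Joint ranges: [-2.95, 2.95], [-0.25, 2.06], [-1.52, 1.56], [0.18, 2.33], [-1.44, 4.58], [0.02, 2.06], [-3.01, 3.01]. Speed limits (rad/s): [2.39, 2.39, 3.01, 3.01, 3.14, 3.14, 3.14].

### API

Orientations are given as a unit quaternion [x, y, z, w].
In Python, from workcell import r gives the robot as it stands.
- The arm moves only by the tool arm_command, never from a script. Its argument "steps" is a list that holds one entry, the list of rows, each a list of 5 numbers: the finger opening in cm, from 0 to 8.54, then the shift along the tool's x, y, z in cm, then the turn about the tool's z in degrees. In form: [[[grip, x, y, z, turn], ...]]. A call has 1 to 20 rows; each row shifts and turns the commanded pose from where the row before left it, along the tool's axes as they then stand; what a row does not reach is not made up. A row lasts 1/10 s, in which the tool goes at most 50 mm and 8.59 degrees, less where a joint would pass 70% of its speed; a pose out of reach is approached as far as the arm can. A call with a gripper value outside its range is refused whole. The fingers move at their own pace and stop on an object; "grip_force" is the grip in N (left out, the last holds). Time passes only in rows, so rows that do not move let the fingers close. It gives the time, the measured TCP pose, the force, the opening and the grip force at its end, in the units of the state.
- r.sense(): the state, without advancing time (a new reading comes with each control period).
- r.grab_frame(name): name is "scene" or "top"; returns a dict with "image" (400x640x3 uint8, blue, green, red), "range_z" (400x640 float32, mm along the optical axis (not along the pixel's ray), 0 where there is no reading), "fx", "fy", "cx", "cy" (pixels), "world_to_cam" (4x4, takes a point from world to camera coordinates). Camera axes: x right, y down, z forward; pixel columns grow to the right and rows downward; lengths in mm; the calibration is good to about 2 mm. A picture is of the moment at which its call begins.
- r.hand_in(): hands the job in; it is judged then, once.
The state is a dict: "time_s": time; "joint_pos": joint angles; "joint_velocities": joint speeds; "joint_efforts": joint torques, N m; "eef_pos": TCP position; "eef_rot": TCP orientation; "ft_force": force on the tool from outside, world axes, zero at the start; "torque": the same for the moment, N m; "grip_width": finger opening in mm; "grip_force": force on a finger pad.
Only numpy, scipy, OpenCV 4.12 (cv2) and the standard library are available. Lean on these libraries where they do the work, as an engineer would, in place of code of your own. Each camera call takes 0.05 s, during which the arm holds its last target. There are 200 camera calls.

## Working session

There is one attempt and no reset: what is moved stays moved. The work goes in short steps, Python scripts to look and compute and a tool call to move; the robot and the scene stay as the last step left them, time stands still between calls to the robot, and variables do not carry over. Pictures are saved under pics/ and viewed, at most 10 in all, crops included, and the job is handed in when it is done.

Besides the shell and the picture viewer there is one more tool, called after "Emit:" by a JSON object that holds its "api" and its "payload". arm_command: Moves the arm, as the interface text tells. Its arguments: {"type":"object","properties":{"steps":{"type":"array","items":{"type":"array","items":{"type":"array","items":{"type":"number"}}}},"grip_force":{"type":"number"}},"required":["steps"]}

```bash
mkdir -p pics && cat > h.py <<'E'
import numpy as np, cv2
from workcell import r
def grab(n):
    f=r.grab_frame(n); np.savez('/tmp/'+n+'.npz',**f); return f
def load(n): return dict(np.load('/tmp/'+n+'.npz'))
def pts(f):
    T=np.linalg.inv(f['world_to_cam']); v,u=np.mgrid[0:400,0:640]; z=f['range_z']
    P=np.stack([(u-f['cx'])/f['fx']*z,(v-f['cy'])/f['fy']*z,z],-1)
    P=P@T[:3,:3].T+T[:3,3]; P[z==0]=np.nan; return P
def ray(f,u,v,h):
    T=np.linalg.inv(f['world_to_cam']); d=T[:3,:3]@np.array([(u-f['cx'])/f['fx'],(v-f['cy'])/f['fy'],1]); o=T[:3,3]
    return o+d*(h-o[2])/d[2]
E
python3 - <<'E'
from h import *
for n in ('scene','top'):
    f=grab(n); cv2.imwrite(f'pics/{n}0.png',f['image']); print(n,np.linalg.inv(f['world_to_cam'])[:3].round(2).tolist())
s=r.sense(); print(s['time_s'],s['eef_pos'],s['eef_rot'],s['grip_width'])
E
```

```text
scene [[0.13, 0.81, -0.57, 1134.38], [0.99, -0.11, 0.06, 111.6], [-0.02, -0.58, -0.82, 984.39]]
top [[-0.0, -1.0, 0.05, 427.6], [-1.0, 0.0, 0.03, 163.45], [-0.03, -0.05, -1.0, 1241.2]]
0.1 [278.77302974 558.81717657 201.38818182] [ 2.29303859e-01  9.73354494e-01 -8.56604657e-04 -1.90862945e-04] 85.95503397062228
```

View pics/scene0.png

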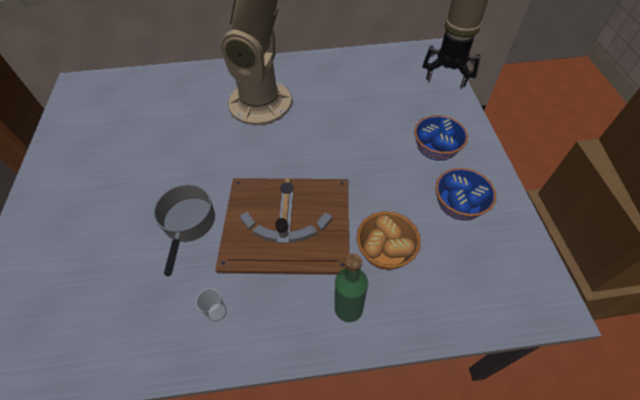

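View pics/top0.png

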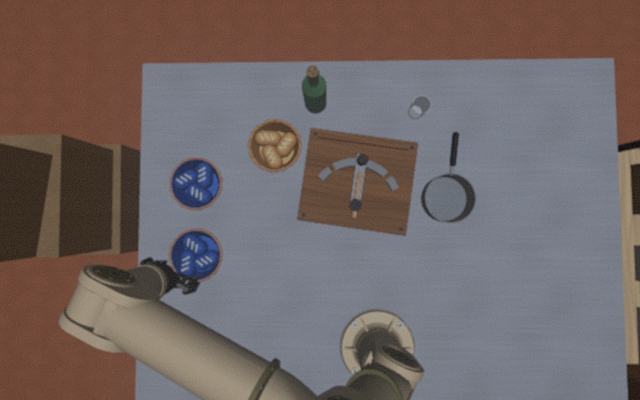

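The scene view shows the knob at (282,226), the pivot cap at (287,188), the wicker basket at (388,240) and the pan at (184,212). In the top view the knob is at (362,160), the cap at (355,205), the basket at (275,146) and the pan at (447,198).

Look-alikes:
- **Knob:** could be confused with the pivot cap at top (355,205). I choose (362,160), because it sits on the ring at the outer end of the arm.
- **Basket:** could be confused with the blue bowls at (195,184) and (195,254). I choose the wicker one.

The basket is on the board's +y side (to the robot's left). Next I'll measure and check a close crop.

```bash
python3 - <<'E'
from h import *
f=load('top'); P=pts(f); im=f['image']
g=load('scene'); Q=pts(g); G=g['image']
def blob(f,P,u0,u1,v0,v1,lo,hi,name):
    hsv=cv2.cvtColor(f['image'],cv2.COLOR_BGR2HSV); m=np.zeros((400,640),bool); m[v0:v1,u0:u1]=1
    m&=(f['image'].max(2)<60)
    n,l,s,c=cv2.connectedComponentsWithStats(m.astype(np.uint8))
    for i in range(1,n):
        if s[i,4]>15:
            q=P[l==i]; print(name,c[i].round(1),s[i],'z med',np.nanmedian(q[:,2]).round(1),'max',np.nanmax(q[:,2]).round(1),'ray',ray(f,*c[i],hi).round(1))
blob(f,P,350,375,150,172,0,113,'knob top'); blob(f,P,345,367,195,216,0,78,'cap top')
blob(g,Q,272,292,215,240,0,105,'knob scene'); blob(g,Q,278,296,180,196,0,78,'cap scene')
# board outline: height 15..35 in the region, from top depth
m=(P[...,2]>15)&(P[...,2]<35); m[:, :290]=0; m[:,425:]=0; m[:120]=0; m[240:]=0
c=max(cv2.findContours(m.astype(np.uint8),0,2)[0],key=cv2.contourArea)
X=np.array([ray(f,*p[0],25)[:2] for p in c],np.float32); print('board',cv2.minAreaRect(X))
m=P[...,2]>50; m[:,:245]=0; m[:,303:]=0; m[:115]=0; m[180:]=0
print('basket',np.nanmedian(P[m],0),np.nanmin(P[m],0),np.nanmax(P[m],0))
a=cv2.resize(im[110:245,240:480],None,fx=3,fy=3,interpolation=2)
b=cv2.resize(G[170:280,210:430],None,fx=3,fy=3,interpolation=2)[:, :660]
cv2.imwrite('pics/crop.png',cv2.resize(np.vstack([a[:330,:660],b[:270]]),None,fx=1,fy=1))
E
```

```text
knob top [361.2 160.7] [358 155   9  10  46] z med 111.8 max 117.3 ray [592.   57.4 113. ]
knob scene [281.7 226. ] [275 218  13  18 162] z med 112.0 max 118.4 ray [604.6  53.3 105. ]
cap scene [286.5 187.5] [281 183  12  10 101] z med 78.6 max 82.0 ray [461.8  73.6  78. ]
board ((540.093994140625, 60.91156005859375), (358.7588806152344, 308.8835144042969), 81.7223892211914)
basket [655.29144684 329.97961352  63.13319771] [567.26403668 244.72069053  50.00776024] [737.28370226 413.96630081  79.1553771 ]
```

View pics/crop.png

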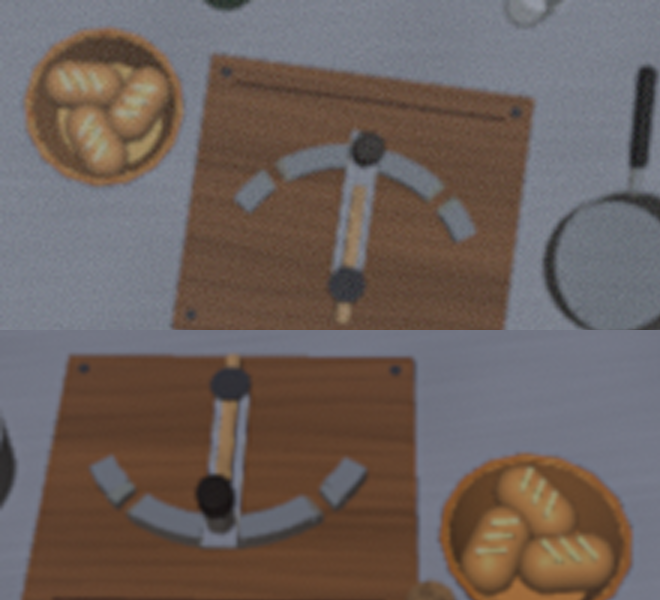

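The crop confirms the knob on the ring at the arm's outer end, with the board's +y notch nearest the wicker basket. The board-centre estimate and the knob disagree by about 15 mm in x, so I'll measure the knob and cap from height-band points.

```bash
python3 - <<'E'
from h import *
for n in ('top','scene'):
    f=load(n); P=pts(f); print(n,'fx',f['fx'])
    for nm,c,lo,hi in (('knob',(597,54),103,122),('cap',(458,74),72,86),('ring',(560,60),40,50)):
        d=np.hypot(P[...,0]-c[0],P[...,1]-c[1]); m=(d<(32 if nm!='ring' else 130))&(P[...,2]>lo)&(P[...,2]<hi)
        if nm!='ring':
            v,u=np.nonzero(m); h=113 if nm=='knob' else 78
            (x,y),rad=cv2.minEnclosingCircle(np.stack([u,v],1).astype(np.float32))
            print(nm,m.sum(),'mean',P[m].mean(0).round(1),'ext',np.percentile(P[m],[3,97],axis=0).round(0).tolist(),'px',round(x,1),round(y,1),round(rad,1),'ray',ray(f,x,y,h).round(1))
    # table height check
    m=np.abs(P[...,2])<15; m[:130]=0; print('table z',np.nanmedian(P[m][:,2]))
    m=(P[...,2]>18)&(P[...,2]<33)&(np.abs(P[...,0]-550)<220)&(np.abs(P[...,1]-60)<215)
    c=max(cv2.findContours(m.astype(np.uint8),0,2)[0],key=cv2.contourArea)
    print('board',cv2.minAreaRect(np.array([ray(f,*p[0],25)[:2] for p in c],np.float32)))
    dk=(f['image'].max(2)<90)
    hs=cv2.cvtColor(f['image'],cv2.COLOR_BGR2HSV); m=(hs[...,1]<60)&(P[...,2]>33)&(P[...,2]<52)&(np.hypot(P[...,0]-555,P[...,1]-60)<140)
    print('ring pts',m.sum())
    q=P[m][:,:2]
    from scipy.optimize import least_squares
    s=least_squares(lambda p:np.hypot(*(q-p).T)-140,[458,74],loss='soft_l1',f_scale=5); print('ring centre',s.x.round(1),np.abs(s.fun).mean().round(1))
E
```

```text
top fx 370.89571004832027
knob 97 mean [598.9  52.1 112.3] ext [[585.0, 37.0, 107.0], [613.0, 67.0, 117.0]] px 362.9 158.6 5.6 ray [598.7  52.  113. ]
cap 141 mean [459.9  72.6  77.4] ext [[434.0, 56.0, 73.0], [483.0, 90.0, 82.0]] px 355.5 205.5 9.6 ray [456.3  72.7  78. ]
table z 0.2368721848677069
board ((540.096923828125, 60.93196105957031), (358.71771240234375, 308.88348388671875), 81.72237396240234)
ring pts 583
ring centre [460.4  72.4] 8.2
scene fx 389.6448653296608
knob 133 mean [602.5  53.2 112.3] ext [[585.0, 39.0, 105.0], [616.0, 68.0, 117.0]] px 281.4 224.1 6.6 ray [603.5  53.4 113. ]
cap 155 mean [462.6  73.4  77.6] ext [[432.0, 57.0, 73.0], [486.0, 90.0, 81.0]] px 286.5 187.5 8.9 ray [461.7  73.5  78. ]
table z 0.69081659117046
board ((543.5948486328125, 61.814422607421875), (358.9912414550781, 312.8053283691406), 81.4246826171875)
ring pts 781
ring centre [465.2  73.5] 7.3
```

The two views agree. The knob is at about (600, 52.6), z 100 mid, and the pivot at about (461, 73). Their spacing is 140.5 mm at −8.4°. The +y notch therefore puts the knob near (580, 147). I'll move above the knob with the closing axis tangential to the swing.

Emit:
{"api": "arm_command", "payload": {"steps": [[[8.5,-3.66,-2.21,0,0],[8.5,-3.66,-2.21,0,0],[8.5,-3.66,-2.21,0,0],[8.5,-3.66,-2.21,0,0],[8.5,-3.66,-2.21,0,0],[8.5,-3.66,-2.21,0,0],[8.5,-3.66,-2.21,0,0],[8.5,-3.66,-2.21,0,0],[8.5,-3.66,-2.21,0,0],[8.5,-3.66,-2.21,0,0],[8.5,-3.66,-2.21,0,0],[8.5,-3.66,-2.21,0,0],[8.5,-3.66,-2.21,0,0],[8.5,-3.66,-2.21,0,0],[8.5,0,0,0,-6.5],[8.5,0,0,0,-6.5],[8.5,0,0,0,-6.5],[8.5,0,0,0,-6.5],[8.5,0,0,0,-6.5],[8.5,0,0,0,0]]]}}

```text
time_s: 2.1
eef_pos: [599.1, 53.6, 201.8]
eef_rot: [-0.053, 0.999, 0.0, -0.001]
ft_force: [-0.4, 0.5, -0.1]
grip_width: 84.5
grip_force: 0.0
```

Emit:
{"api": "arm_command", "payload": {"steps": [[[8.5,0,0,2.4,0],[8.5,0,0,2.4,0],[8.5,0,0,2.4,0],[8.5,0,0,2.4,0],[6.0,0,0,1.6,0],[6.0,0,0,0.8,0],[6.0,0,0,0,0],[6.0,0,0,0,0]]]}}

```text
time_s: 2.9
eef_pos: [599.9, 53.7, 83.0]
eef_rot: [-0.052, 0.999, 0.0, 0.0]
ft_force: [-0.1, -0.2, -0.1]
grip_width: 59.9
grip_force: 0.0
```

```bash
python3 - <<'E'
from h import *
f=grab('scene'); cv2.imwrite('pics/s1.png',cv2.resize(f['image'][150:270,200:360],None,fx=5,fy=5,interpolation=2))
T=f['world_to_cam']
for p in ((600,52.6,113),(599,53.6,82)):
    c=T[:3,:3]@np.array(p)+T[:3,3]; print(p,(f['fx']*c[0]/c[2]+f['cx']-200)*5,(f['fy']*c[1]/c[2]+f['cy']-150)*5)
E
```

```text
(600, 52.6, 113) 404.9593480228222 364.82321055622094
(599, 53.6, 82) 412.867420533606 392.8869701257011
```

View pics/s1.png

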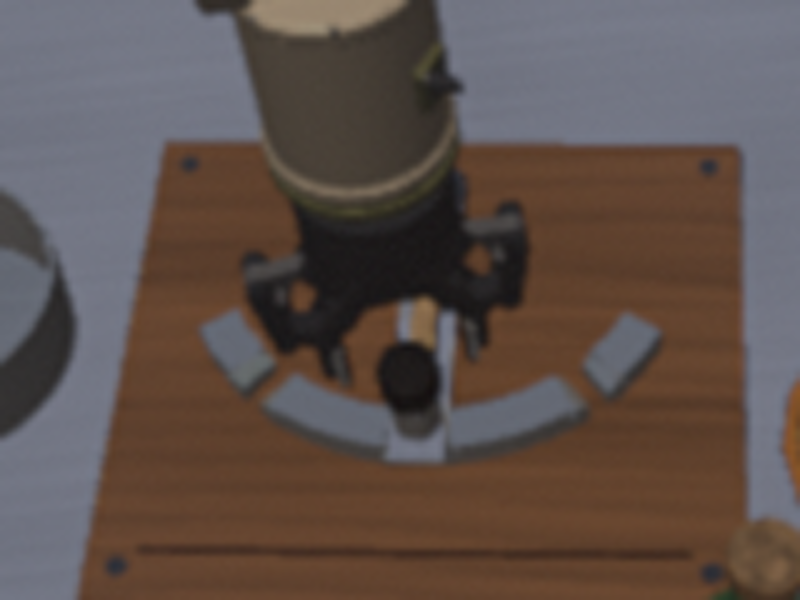

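The fingers straddle the knob: tips at (345,383) and (475,360), knob at (409,372). They look well centred sideways but possibly a little behind in x, so I'll check with range data.

```bash
python3 - <<'E'
from h import *
f=load('scene'); P=pts(f); im=f['image']
for nm,(u0,u1,v0,v1) in (('L',(325,352,330,390)),('R',(460,485,310,365)),('knob',(375,440,340,405))):
    U=slice(200+u0//5,200+u1//5+1); V=slice(150+v0//5,150+v1//5+1)
    q=P[V,U].reshape(-1,3); q=q[q[:,2]>78]; q=q[np.argsort(q[:,2])]
    print(nm,len(q)); print(q[:: max(1,len(q)//12)].round(0).tolist())
E
```

```text
L 54
[[605.0, 24.0, 117.0], [612.0, 20.0, 126.0], [611.0, 15.0, 129.0], [610.0, 16.0, 133.0], [605.0, 24.0, 138.0], [613.0, 24.0, 141.0], [615.0, 22.0, 144.0], [610.0, 15.0, 147.0], [614.0, 21.0, 153.0], [615.0, 17.0, 161.0], [613.0, 23.0, 165.0], [612.0, 21.0, 169.0], [614.0, 19.0, 177.0], [618.0, 25.0, 181.0]]
R 51
[[602.0, 84.0, 120.0], [602.0, 93.0, 127.0], [602.0, 93.0, 132.0], [606.0, 88.0, 135.0], [606.0, 88.0, 139.0], [607.0, 91.0, 140.0], [606.0, 86.0, 145.0], [603.0, 92.0, 148.0], [602.0, 85.0, 153.0], [607.0, 90.0, 160.0], [608.0, 98.0, 164.0], [606.0, 98.0, 166.0], [606.0, 86.0, 168.0]]
knob 160
[[608.0, 65.0, 81.0], [616.0, 58.0, 98.0], [607.0, 38.0, 103.0], [613.0, 43.0, 107.0], [595.0, 47.0, 111.0], [594.0, 56.0, 112.0], [587.0, 48.0, 112.0], [596.0, 63.0, 113.0], [608.0, 60.0, 114.0], [612.0, 49.0, 114.0], [599.0, 37.0, 114.0], [612.0, 62.0, 115.0], [599.0, 53.0, 116.0]]
```

```bash
python3 - <<'E'
from h import *
f=load('scene'); T=f['world_to_cam']
for y,x in ((22,610),(87,605)):
    for z in (83,95,107,117):
        c=T[:3,:3]@np.array((x,y,z))+T[:3,3]; print((x,y,z),((f['fx']*c[0]/c[2]+f['cx']-200)*5).round(),((f['fy']*c[1]/c[2]+f['cy']-150)*5).round())
P=pts(f)
print(P[222:232,269].round(0).tolist()); print(P[217:227,294].round(0).tolist())
E
```

```text
(610, 22, 83) 354.0 417.0
(610, 22, 95) 352.0 406.0
(610, 22, 107) 349.0 394.0
(610, 22, 117) 346.0 384.0
(605, 87, 83) 476.0 394.0
(605, 87, 95) 474.0 383.0
(605, 87, 107) 472.0 371.0
(605, 87, 117) 471.0 361.0
[[612.0, 25.0, 145.0], [613.0, 24.0, 141.0], [612.0, 24.0, 135.0], [613.0, 23.0, 131.0], [614.0, 23.0, 129.0], [613.0, 22.0, 121.0], [559.0, 12.0, 27.0], [561.0, 12.0, 25.0], [578.0, 14.0, 48.0], [582.0, 14.0, 50.0]]
[[607.0, 89.0, 145.0], [606.0, 88.0, 139.0], [606.0, 88.0, 135.0], [605.0, 87.0, 128.0], [607.0, 87.0, 127.0], [550.0, 84.0, 29.0], [550.0, 84.0, 23.0], [554.0, 83.0, 24.0], [557.0, 83.0, 24.0], [560.0, 83.0, 23.0]]
```

Emit:
{"api": "arm_command", "payload": {"steps": [[[4.4,0,0,0,0],[4.4,0,0,0,0],[4.4,0,0,0,0]]], "grip_force": 20}}

```text
time_s: 3.25
eef_pos: [599.6, 53.7, 82.8]
eef_rot: [-0.052, 0.999, 0.0, 0.0]
ft_force: [1.0, 0.1, -0.5]
grip_width: 44.0
grip_force: 0.0
```

```bash
python3 - <<'E'
from h import *
f=grab('scene'); cv2.imwrite('pics/s2.png',cv2.resize(f['image'][190:240,245:310],None,fx=10,fy=10,interpolation=0))
P=pts(f); s=r.sense(); print(s['eef_pos'],s['joint_pos'])
q=P[(np.abs(P[...,0]-600)<25)&(P[...,2]>75)&(P[...,2]<140)]
for a,b in ((10,36),(70,98)):
    w=q[(q[:,1]>a)&(q[:,1]<b)]; w=w[np.argsort(w[:,2])]; print(w[:8].round(0).tolist())
E
```

```text
[599.54570623  53.67356597  82.62982113] [-0.34220488  0.42205365  0.26165091  1.60759997 -0.11769716  1.12694774
  1.62321572]
[[612.0, 27.0, 118.0], [613.0, 29.0, 119.0], [605.0, 32.0, 121.0], [612.0, 30.0, 123.0], [613.0, 33.0, 125.0], [609.0, 20.0, 125.0], [613.0, 28.0, 126.0], [593.0, 31.0, 126.0]]
[[599.0, 70.0, 103.0], [607.0, 79.0, 119.0], [589.0, 75.0, 119.0], [601.0, 87.0, 122.0], [606.0, 79.0, 122.0], [607.0, 82.0, 123.0], [602.0, 85.0, 124.0], [602.0, 88.0, 128.0]]
```

View pics/s2.png

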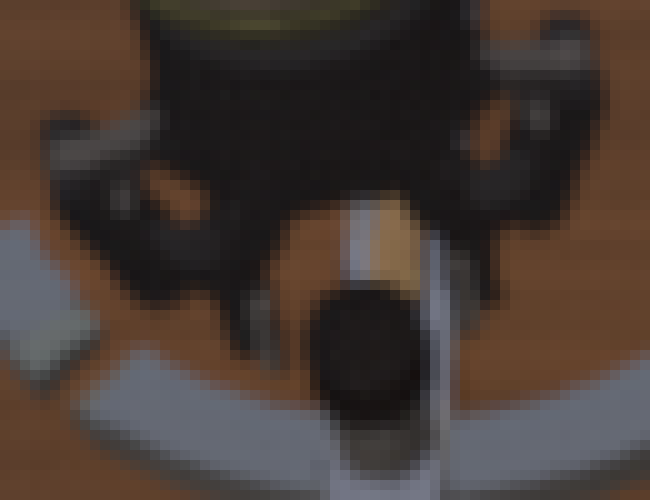

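The tips appear at z≈118 in range data although the TCP reads 83. The knob, at (370,340) in this crop, stands clear below and in front of the tips. A light closing will settle which is right.

Emit:
{"api": "arm_command", "payload": {"steps": [[[3.0,0,0,0,0],[3.0,0,0,0,0],[3.0,0,0,0,0]]], "grip_force": 20}}

```text
time_s: 3.6
eef_pos: [600.2, 54.6, 83.5]
eef_rot: [-0.053, 0.999, 0.001, 0.001]
ft_force: [-1.5, 1.8, 6.2]
grip_width: 29.8
grip_force: 3.0
```

It closed to 29.8 mm, narrower than the knob, with a slight upward push. So the tips were at the knob's top (about 113 mm) and really sit about 30 mm above the reported TCP. I'll open, descend 30 mm more and check again.

Emit:
{"api": "arm_command", "payload": {"steps": [[[6.0,0,0,0,0],[6.0,0,0,0,0],[6.0,0,0,0,0],[6.0,0,0,0.8,0],[6.0,0,0,0.8,0],[6.0,0,0,0.8,0],[6.0,0,0,0.6,0],[6.0,0,0,0,0],[4.0,0,0,0,0],[4.0,0,0,0,0],[3.0,0,0,0,0],[3.0,0,0,0,0],[3.0,0,0,0,0]]], "grip_force": 30}}

```text
time_s: 4.9
eef_pos: [599.8, 53.6, 52.8]
eef_rot: [-0.052, 0.999, 0.0, 0.001]
ft_force: [-0.6, -0.2, 3.1]
grip_width: 33.1
grip_force: 29.8
```

```bash
python3 - <<'E'
from h import *
f=grab('scene'); cv2.imwrite('pics/s3.png',cv2.resize(f['image'][190:240,245:310],None,fx=10,fy=10,interpolation=2))
s=r.sense(); print(s['eef_pos'],s['ft_force'],s['grip_width'],s['grip_force'])
E
```

```text
[599.78303025  53.6274358   52.8100662 ] [ 0.77628423 -1.44245615  4.39222922] 33.41123955423747 29.793960750102997
```

View pics/s3.png

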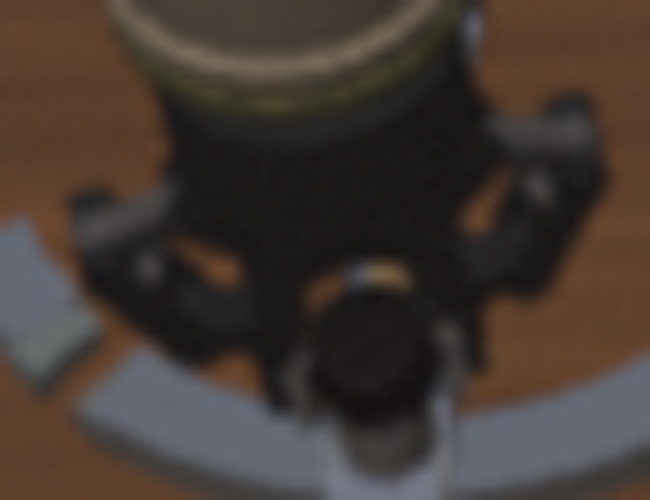

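The pads now hold the knob at 33.4 mm, which fits its 34 mm, with the knob between the pads at (370,350). Next: firm up the grip and lift 24 mm.

Emit:
{"api": "arm_command", "payload": {"steps": [[[2.6,0,0,0,0],[2.6,0,0,0,0],[2.6,0,0,-0.6,0],[2.6,0,0,-0.6,0],[2.6,0,0,-0.6,0],[2.6,0,0,-0.6,0],[2.6,0,0,0,0],[2.6,0,0,0,0]]], "grip_force": 70}}

```text
time_s: 5.75
eef_pos: [599.4, 53.5, 75.5]
eef_rot: [-0.052, 0.999, -0.0, -0.0]
ft_force: [5.7, -0.5, -8.3]
grip_width: 32.2
grip_force: 70.1
```

```bash
python3 - <<'E'
from h import *
f=grab('scene'); s=r.sense(); print(s['eef_pos'],s['ft_force'],s['grip_width'],s['grip_force'])
P=pts(f); cv2.imwrite('pics/s4.png',cv2.resize(f['image'][190:240,245:310],None,fx=10,fy=10,interpolation=2))
d=np.hypot(P[...,0]-600,P[...,1]-53)<10; m=d&(P[...,2]>100)&(P[...,2]<160); v,u=np.nonzero(m); print(m.sum(),np.median(P[m][:,2]),u.mean(),v.mean())
E
```

```text
[599.38887086  53.48832521  75.43139895] [ 5.35445156 -1.02180322 -8.7485201 ] 32.53215502550681 70.08503794670105
39 136.2590702013414 280.15384615384613 218.64102564102564
```

```bash
python3 -c "
import numpy as np
c=np.array([461,73.]);p=np.array([599.4,53.5]);a0=np.arctan2(*(p-c)[::-1]);R=140
a=a0+np.linspace(0,.70,11);q=c+np.hypot(*(p-c))*np.c_[np.cos(a),np.sin(a)]
d=np.diff(q,axis=0)/10
X=np.array([-.9946,-.1039]);Y=np.array([-.1039,.9946])
print(np.c_[d@X,d@Y].round(2).tolist(),q[-1])"
```

```text
[[-0.2, 0.96], [-0.14, 0.97], [-0.07, 0.98], [0.0, 0.98], [0.07, 0.98], [0.14, 0.97], [0.2, 0.96], [0.27, 0.94], [0.34, 0.92], [0.4, 0.89]] [579.41640362 147.24530526]
```

Emit:
{"api": "arm_command", "payload": {"steps": [[[2.6,-0.2,0.96,0,0],[2.6,-0.14,0.97,0,0],[2.6,-0.07,0.98,0,0],[2.6,0,0.98,0,0],[2.6,0.07,0.98,0,0],[2.6,0.14,0.97,0,0],[2.6,0.2,0.96,0,0],[2.6,0.27,0.94,0,0],[2.6,0.34,0.92,0,0],[2.6,0.4,0.89,0,0],[2.6,0,0,0,0],[2.6,0,0,0,0]]]}}

```text
time_s: 7.0
eef_pos: [578.9, 148.1, 75.6]
eef_rot: [-0.053, 0.999, 0.0, -0.0]
ft_force: [4.6, 3.6, -9.5]
grip_width: 32.2
grip_force: 70.1
```

```bash
python3 - <<'E'
from h import *
f=grab('scene'); s=r.sense(); print(s['eef_pos'],s['ft_force'],s['grip_width'],s['grip_force'])
P=pts(f); cv2.imwrite('pics/s5.png',cv2.resize(f['image'][170:250,240:350],None,fx=7,fy=7,interpolation=2))
d=np.hypot(P[...,0]-580,P[...,1]-147)<20; m=d&(P[...,2]>125)&(P[...,2]<145); print(m.sum(),P[m].mean(0))
E
```

```text
[579.28249447 147.62157432  75.75854729] [ 4.18561929  3.33713622 -9.36861911] 32.196577927360465 70.11928081512451
138 [582.82404033 149.12332178 135.2420598 ]
```

View pics/s5.png

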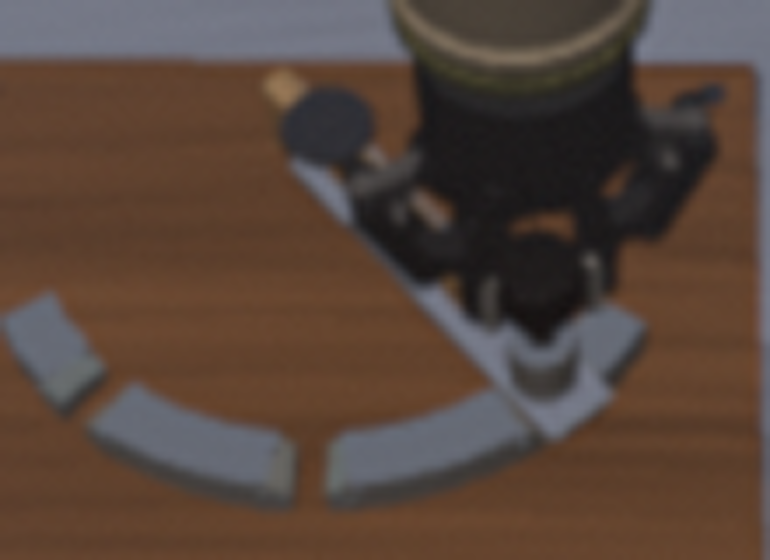

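The fence arm has swung to the basket-side notch, with the barrel at (545,370) over the gap. Now I'll lower the plunger into it.

Emit:
{"api": "arm_command", "payload": {"steps": [[[2.6,0,0,0.5,0],[2.6,0,0,0.5,0],[2.6,0,0,0.5,0],[2.6,0,0,0.5,0],[2.6,0,0,0.2,0],[2.6,0,0,0,0],[2.6,0,0,0,0]]]}}

```text
time_s: 7.75
eef_pos: [579.5, 147.4, 54.4]
eef_rot: [-0.052, 0.999, -0.0, 0.0]
ft_force: [3.6, 1.5, -6.0]
grip_width: 32.5
grip_force: 70.2
```

The spring still pulls down (−6 N), so nothing is blocking the tip. Release and retreat upward.

Emit:
{"api": "arm_command", "payload": {"steps": [[[6.0,0,0,0,0],[6.0,0,0,0,0],[6.0,0,0,0,0],[6.0,0,0,0,0],[6.0,0,0,-2,0],[6.0,0,0,-3,0],[6.0,0,0,-4,0],[6.0,0,0,-4,0],[6.0,0,0,-2,0],[6.0,0,0,0,0],[6.0,0,0,0,0]]]}}

```text
time_s: 8.85
eef_pos: [579.3, 147.6, 204.4]
eef_rot: [-0.052, 0.999, 0.0, 0.0]
ft_force: [-0.1, -0.4, -1.4]
grip_width: 59.8
grip_force: 0.0
```

```bash
python3 - <<'E'
from h import *
f=grab('scene'); s=r.sense(); print(s['time_s'],s['eef_pos'],s['ft_force'],s['grip_width'])
P=pts(f); cv2.imwrite('pics/s6.png',cv2.resize(f['image'][150:280,220:440],None,fx=3.6,fy=3.6,interpolation=2))
d=np.hypot(P[...,0]-582,P[...,1]-148)<25; m=d&(P[...,2]>102)&(P[...,2]<145); q=P[m]; print(m.sum(),q.mean(0),np.percentile(q[:,2],[10,50,90]))
k=q.mean(0)[:2]-np.array([462.6,73.4]); print(np.hypot(*k),np.arctan2(k[1],k[0])+0.146)
E
```

```text
8.9 [578.80218252 147.4982129  203.32590845] [-0.3588569  -0.44413863 -0.3634455 ] 60.03016223387374
122 [583.21415722 147.72148712 112.29009106] [108.77271408 112.83498815 115.24682338]
141.673774459245 0.6982404354431775
```

View pics/s6.png

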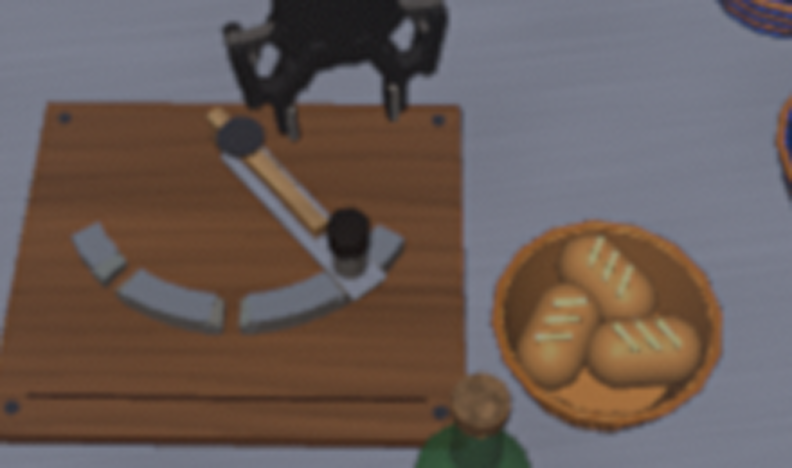

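The knob top is back at 112.5 mm, which is home height. The angle measures 0.698 rad, the knob sits at (350,235) over the basket-side notch, the basket hasn't moved and the gripper is clear.

```bash
python3 -c "
from workcell import r
print(r.hand_in())"
```

```text
the job is handed in; nothing more can be done
None
```

The fence is locked in the basket-side notch at about 0.70 rad, with the plunger fully home, the knob released and the basket where it was; I handed the job in at about 9 s on the robot's clock.

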